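# Set the feeding plate into the raised stand

## Task

The blue feeding plate is kept under the end of the bamboo stand, with two tins standing on it. Slide it out steadily from under the tins without toppling them, so that they stay stacked under the stand, then lower the plate gently (do not drop it) into the oblong pocket in the top of the stand so that it lies fully home, flat and square. Leave the bowl, tub, scoop and tablespoon where they are, and let go of everything.

Things in the scene. Friction and masses are not known exactly. Their poses are not given: they have to be found in the camera images.
- stand: raised bamboo feeding stand, fixed: top board 212 mm along its own x by 330 mm along its own y, upper face 125 mm and underside 107 mm above the worktop, on four corner legs 168 mm apart along x. Origin on the worktop under the board's middle, z up. The board has an oblong pocket near its -y end (edge at y = -165 mm) and, at y = +72 mm, a round hole holding the bowl
- end_bar (a point): middle of the low cross-bar between the legs at the stand's -y end, axes as the stand's; the bar is 14 mm thick (y), from 18 to 31 mm above the worktop, its inner face at the stand's y = -149 mm. The blue plate passes under it with 6 mm to spare; the tins do not: it holds them back when the plate is drawn out along the worktop towards the stand's -y
- pocket (a point): centre of the pocket's floor, 115 mm above the worktop, axes as the stand's. Pocket 185 mm along x, 67 mm along y, 10 mm deep, upper edges chamfered 2.5 mm. At the middle of each long side a finger notch cut right through the board, 50 mm wide along x, reaching 30 mm beyond the pocket's side and 11 mm inside it; elsewhere fingers beside the plate would strike the board
- plate_center (a point): centre of the flat blue stoneware plate (white stripes), 180 mm (its x) by 62 mm (its y), 12 mm thick, 0.22 to 0.37 kg, same both ways round; point 6 mm over its underside. Starts flat on the worktop, its length roughly along the stand's y, one end 80 to 95 mm out beyond the stand's -y edge, the other inside under the tins. Seated it stands 2 mm proud of the board
- lower_tin_center (a point): centre of the closed green tin, 86 mm diameter and 33 mm high, about 0.18 kg, axis z; it starts standing on the inner end of the plate, inside the stand's -y end, and comes down on the worktop when the plate is drawn out
- upper_tin_center (a point): centre of the closed red tin, same size, standing loose on the green one; its top is 78 mm above the worktop at the start
- bowl_rim (a point): centre of the rim of the white ceramic bowl, 140 mm across, hanging by its flange in the stand's round hole, rim 6 mm above the board; leave alone
- tub: grey storage tub with closed lid and a white press button on it, 176 x 126 mm, 114 mm high, origin under its middle; leave alone
- scoop: clear plastic scoop lying on the worktop, about 210 mm long along its x, 62 mm wide, 42 mm high, origin under the back wall of its pan (pan to +x, handle to -x); leave alone
- tablespoon: steel tablespoon 200 mm long lying on the worktop along its x; leave alone
Things that resemble listed ones, but are neither listed nor needed, are in the scene too. Several things look just like the part that bears plate_center: the one meant starts nearest to the robot's base. What is shaped like the part that bears upper_tin_center but turquoise is not meant.

How it is judged:
By the outcome, as a careful person would: the job done as asked, in the order asked, and still so for the second after the job is handed in, with the robot touching nothing.
It also fails if it takes over 54 s, if anything falls off the work surface, if the arm or the gripper's body presses on something with over 40 N, if the wrist force passes 120 N, or if a joint passes its speed limit or range.

## Robot

A 6-joint arm with a two-finger parallel gripper is mounted at the origin on the work surface. World frame = base frame: x ahead of the robot, y to its left, z up, the work surface at z = 0. Lengths are in mm, angles in rad, forces in N, time in s.
With the tool pointing down it reaches from about 300 to 775 mm from the base axis. Payload 14.6 kg.
Tool frame: the origin (TCP) lies at the very end of the fingers, on their centre line; the grasp point (between the pads) lies 19 mm behind it; z points along the fingers, y is the line along which they close (so a half turn about z gives the same grasp; the last joint's range is limited). The gripper opens to 94 mm and grips with 3 to 60 N. Pads are 16 mm wide; open, the fingers measure 119 mm over their backs; the gripper's body (75 mm by 177 mm) begins 78 mm behind the grasp point.
Start: joints at [1.108, 0.3, 1.521, -0, 1.321, -0.067], TCP at [212.047, 507.469, 205.446] pointing down, gripper open.
Joint ranges: [-3.03, 3.03], [-0.79, 2.21], [0.23, 2.52], [-1.04, 4.18], [0, 3.07], [-2.55, 2.55]. Speed limits (rad/s): [2.22, 2.22, 2.57, 3.14, 3.14, 3.14].

## Interface

Orientations are given as [roll, pitch, yaw] about the fixed x, y, z axes, in that order (R = Rz(yaw) Ry(pitch) Rx(roll)).
In Python, from cell import read_state, viewer, manip, models gives the robot as it stands.
- The arm moves only by the tool carry_out, never from a script. Its argument "deltas" is a list of rows, each an object with "dp": the shift along the tool's x, y, z in mm, a list of three; "roll": the turn about the tool's z in degrees; "gripper": the opening, from -1 (shut) to 1 (fully open), so that 0 is half open. In form: [{"dp": [tx, ty, tz], "roll": roll, "gripper": gripper}, ...]. A call has 1 to 12 rows; each row is the pose to reach, as a shift and turn from the pose commanded when the call began, along the tool's axes at that moment; what a row does not reach only later rows make up. A row lasts 1/12 s, in which the tool goes at most 41.7 mm and 7.16 degrees, less where a joint would pass 70% of its speed; a pose out of reach is approached as far as the arm can. A call with a gripper value outside its range is refused whole. The fingers move at their own pace and stop on an object; "newtons" is the grip in N (left out, the last holds). Time passes only in rows, so rows that repeat a pose let the fingers close. It gives the time, the measured TCP pose, the force, the opening and the grip force at its end, in the units of the state.
- read_state(): the state, without advancing time (a new reading comes with each control period).
- viewer.camera(name): name is "scene" or "top" or "wrist"; returns the picture (480x640x3 uint8, red, green, blue); there is no depth.
- viewer.camera_params(name): a dict with "fovy" (degrees; the focal length in pixels is half the picture's height over the tangent of half this angle, whatever the lens; pixels are square), "cx", "cy" (the principal point, pixels), "eye" and "attitude" of the camera in the world; the wrist camera has in their place "T_tool_cam" (4x4, takes a point from camera to tool coordinates, whose origin is the TCP and whose axes are the flange's). Camera axes: x right, y up, looking along -z (the intrinsics and any distortion apply to the point x, -y, -z); pixel columns grow to the right and rows downward; lengths in mm; the calibration is good to about 2 mm. A picture is of the moment at which its call begins: read the wrist's pose just before it. camera_params takes no time and is no camera call.
- manip.sign_off(): hands the job in; it is judged then, once.
Trained networks look in the newest picture that a camera, given by its name, has taken for a name from the list of things; names that differ only in an ending like _2 or _b are one class to them, and where a whole thing is asked for, a point or a joint stands for the part that bears it (a point fixed in the world has none). Each returns a list of dicts, best first, with "p" (0 to 1); they miss things now and then, are a little off and sometimes report something else, mostly with a low value. They report only what shows in the picture. A call takes as long as a camera call. They do not tell look-alikes from the thing itself.
- models.cut_out(camera, label): "region" (480x640 bool, what is visible of it) and "box" ([left, top, right, bottom] in pixels, round what is visible of it).
The state is a dict: "clock": time; "joints": joint angles; "qd": joint speeds; "effort": joint torques, N m; "eef_pos": TCP position; "eef_rot": TCP orientation; "wrist_force": force on the tool from outside, world axes, zero at the start; "moment": the same for the moment, N m; "finger_gap": finger opening in mm; "finger_force": force on a finger pad.
Only numpy, scipy, OpenCV 4.12 (cv2) and the standard library are available. Lean on these libraries where they do the work, as an engineer would, in place of code of your own. Each camera call takes 0.05 s, during which the arm holds its last target. There are 200 camera calls.

## Working session

There is one attempt and no reset: what is moved stays moved. The work goes in short steps, Python scripts to look and compute and a tool call to move; the robot and the scene stay as the last step left them, time stands still between calls to the robot, and variables do not carry over. Pictures are saved under pics/ and viewed, at most 10 in all, crops included, and the job is handed in when it is done.

Besides the shell and the picture viewer there is one more tool, called after "Call:" as name(argument=value, ...) on one line, values as JSON. carry_out: Moves the arm, as the interface text tells. Its arguments: {"type":"object","properties":{"deltas":{"type":"array"},"newtons":{"type":"number"}},"required":["deltas"]}

```bash
mkdir -p pics; ls; cat > h.py <<'E'
import numpy as np, cv2, pickle
from cell import read_state, viewer, manip, models
from scipy.spatial.transform import Rotation as R
E
python3 - <<'E'
from h import *
s=read_state(); print(s)
ims=[]
for c in ['scene','top']:
    im=viewer.camera(c); cv2.imwrite(f'pics/{c}0.png',im[:,:,::-1]); print(c,viewer.camera_params(c))
    for l in ['plate_center','stand','lower_tin_center','upper_tin_center']:
        for d in models.cut_out(c,l): print(c,l,round(d['p'],2),d['box'])
print(viewer.camera_params('wrist'))
E
```

```text
pics
{'clock': 0.0, 'joints': array([ 1.10842031e+00,  3.00448004e-01,  1.52156793e+00,  3.15289547e-05,
        1.32071410e+00, -6.66242810e-02]), 'qd': array([-0.00015986, -0.0014807 ,  0.00313564, -0.00232251, -0.00157946,
       -0.00092841]), 'effort': array([-3.58776102e-03, -5.31799579e+01, -3.52743924e+01,  7.07046990e-02,
        2.43104144e-02, -7.24425627e-05]), 'eef_pos': array([211.91697518, 507.25209642, 204.90456748]), 'eef_rot': array([-3.14045983e+00, -1.06192461e-04,  2.74583303e+00]), 'wrist_force': array([-0.02690378, -0.35170727,  0.34293136]), 'moment': array([-0.05627101, -0.02446663,  0.03647032]), 'finger_force': 0.0, 'finger_gap': 94.24291415761444}
scene {'fovy': 51.873579880237614, 'cx': 318.95203721873656, 'cy': 241.7401881472449, 'eye': array([1154.76728762,  -85.33162765, 1056.44822918]), 'attitude': array([5.58035939e-01, 1.17806042e-03, 1.39475490e+00])}
scene plate_center 0.74 [165.6, 293.5, 247.0, 335.5]
scene plate_center 0.7 [282.0, 238.5, 323.7, 263.2]
scene plate_center 0.67 [459.7, 197.5, 531.3, 233.1]
scene stand 0.77 [315.2, 177.4, 475.4, 290
[... 418 characters left out ...]
9.2]
top plate_center 0.56 [306.1, 239.7, 357.4, 267.0]
top stand 0.91 [165.6, 196.0, 320.8, 292.9]
top lower_tin_center 0.61 [163.5, 191.6, 317.3, 292.4]
top upper_tin_center 0.82 [258.1, 310.5, 294.4, 348.0]
top upper_tin_center 0.61 [270.2, 232.0, 307.9, 259.6]
{'fovy': 66.17346784689197, 'cx': 321.33007487122444, 'cy': 236.24390829225075, 'T_tool_cam': array([[ 7.92834572e-04,  9.59147038e-01,  2.82906931e-01,
         8.34413962e+01],
       [ 9.99999658e-01, -6.93793965e-04, -4.50267775e-04,
        -2.77569101e-01],
       [-2.35593881e-04,  2.82907191e-01, -9.59147260e-01,
        -1.78942532e+02],
       [ 0.00000000e+00,  0.00000000e+00,  0.00000000e+00,
         1.00000000e+00]])}
```

View pics/scene0.png

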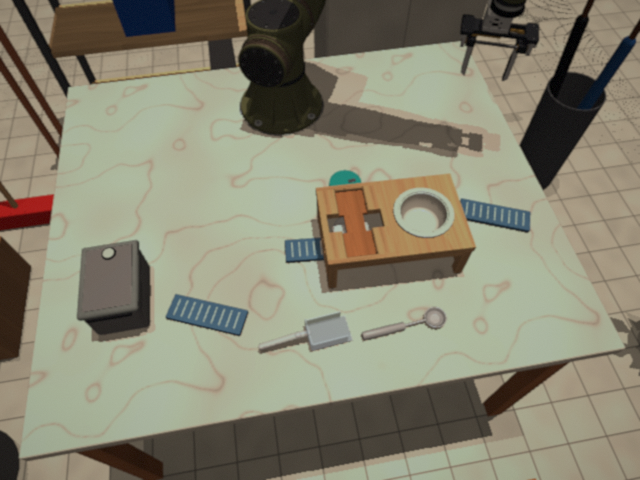

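View pics/top0.png

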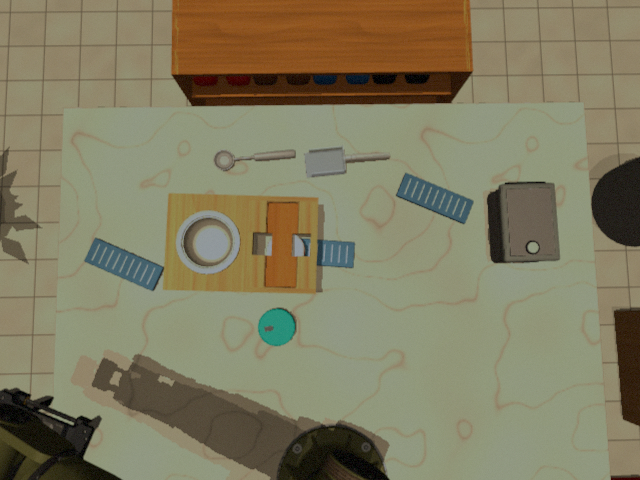

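```bash
cat >> h.py <<'E'
def pose(c,s=None):
    p=viewer.camera_params(c)
    if c=='wrist':
        T=np.eye(4); T[:3,:3]=R.from_euler('xyz',s['eef_rot']).as_matrix(); T[:3,3]=s['eef_pos']
        T=T@p['T_tool_cam']; Rm,e=T[:3,:3],T[:3,3]
    else: Rm,e=R.from_euler('xyz',p['attitude']).as_matrix(),p['eye']
    return Rm,e,240/np.tan(np.radians(p['fovy']/2)),p['cx'],p['cy']
def unproj(P,uv,z):
    Rm,e,f,cx,cy=P; uv=np.atleast_2d(uv).astype(float)
    d=np.c_[(uv[:,0]-cx)/f,-(uv[:,1]-cy)/f,-np.ones(len(uv))]@Rm.T
    return e[:2]+d[:,:2]*((z-e[2])/d[:,2])[:,None]
def proj(P,X):
    Rm,e,f,cx,cy=P; q=(np.atleast_2d(X)-e)@Rm
    return np.c_[cx+f*q[:,0]/-q[:,2],cy-f*q[:,1]/-q[:,2]]
def rect(P,reg,z):
    c=max(cv2.findContours(reg.astype(np.uint8),cv2.RETR_EXTERNAL,cv2.CHAIN_APPROX_NONE)[0],key=len)[:,0]
    return cv2.minAreaRect(unproj(P,c,z).astype(np.float32))
E
python3 - <<'E'
from h import *
for c in ['top','scene']:
    viewer.camera(c); P=pose(c)
    print(c,'base px',proj(P,[0,0,0]))
    for l,z in [('stand',125),('plate_center',12),('upper_tin_center',78)]:
        for d in models.cut_out(c,l):
            print(l,round(d['p'],2),rect(P,d['region'],z))
s=read_state();im=viewer.camera('wrist');cv2.imwrite('pics/w0.png',im[:,:,::-1])
E
```

```text
top base px [[331.69051984 481.53086424]]
stand 0.69 ((546.1806640625, 191.43043518066406), (333.08001708984375, 215.9968719482422), 87.2770767211914)
plate_center 0.97 ((527.2312622070312, -17.721126556396484), (89.32811737060547, 61.019676208496094), 86.75157928466797)
plate_center 0.96 ((510.51043701171875, 485.104736328125), (181.2726593017578, 63.89120864868164), 65.77176666259766)
plate_center 0.91 ((658.3411865234375, -261.5167541503906), (180.95042419433594, 64.3328857421875), 66.29484558105469)
upper_tin_center 0.82 ((544.5240478515625, 70.25028228759766), (29.498382568359375, 50.31604766845703), 89.44584655761719)
upper_tin_center 0.64 ((360.3203125, 119.16615295410156), (82.63102722167969, 81.70787048339844), 89.39957427978516)
scene base px [[280.62818245 104.91896128]]
stand 0.76 ((568.3333740234375, 187.8716583251953), (340.0360107421875, 271.352783203125), 87.92115783691406)
stand 0.68 ((542.5928955078125, 268.11016845703125), (138.1005401611328, 141.72154235839844), 79.8602523803711)
plate_center 0.95 ((659.95361328125, -260.1593322753906), (182.27413940429688, 65.82423400878906), 65.08606719970703)
plate_center 0.74 ((527.4270629882812, -15.222358703613281), (92.51746368408203, 66.77963256835938), 84.9410629272461)
plate_center 0.6 ((510.9006652832031, 489.07763671875), (177.4249267578125, 70.5715560913086), 66.8643798828125)
upper_tin_center 0.49 ((513.1911010742188, 73.63826751708984), (33.48047637939453, 43.197898864746094), 79.86676788330078)
```

```bash
cat >> h.py <<'E'
def delta(xyz,yawdeg):
    s=read_state(); M=R.from_euler('xyz',s['eef_rot']).as_matrix()
    dp=M.T@(np.array(xyz)-s['eef_pos']); 
    roll=-(yawdeg-np.degrees(s['eef_rot'][2])); roll=(roll+180)%360-180
    print('at',s['eef_pos'].round(1),np.degrees(s['eef_rot']).round(2),'dp',dp.round(1),'roll',round(roll,2),'t',round(s['clock'],2),'gap',round(s['finger_gap'],1),'F',s['wrist_force'].round(1))
E
python3 -c "
from h import *
delta([528,-90,205],87)"
```

```text
at [212.  507.5 205.4] [-180.     -0.    157.32] dp [-5.219e+02 -4.294e+02  4.000e-01] roll 70.32 t 0.95 gap 94.0 F [ 0.3 -0.8 -0.7]
```

Call:
carry_out(deltas=[{"dp": [-522,-429,0],"roll": 70.3,"gripper": 1},{"dp": [-522,-429,0],"roll": 70.3,"gripper": 1},{"dp": [-522,-429,0],"roll": 70.3,"gripper": 1},{"dp": [-522,-429,0],"roll": 70.3,"gripper": 1},{"dp": [-522,-429,0],"roll": 70.3,"gripper": 1},{"dp": [-522,-429,0],"roll": 70.3,"gripper": 1},{"dp": [-522,-429,0],"roll": 70.3,"gripper": 1},{"dp": [-522,-429,0],"roll": 70.3,"gripper": 1},{"dp": [-522,-429,0],"roll": 70.3,"gripper": 1},{"dp": [-522,-429,0],"roll": 70.3,"gripper": 1},{"dp": [-522,-429,0],"roll": 70.3,"gripper": 1},{"dp": [-522,-429,0],"roll": 70.3,"gripper": 1}])

```text
clock: 1.95
eef_pos: [446.6, 63.5, 205.8]
eef_rot: [3.141, -0.0, 1.518]
wrist_force: [1.0, 1.3, 0.7]
finger_gap: 94.1
finger_force: 0.0
```

```bash
python3 -c "
from h import *
delta([528,-90,205],87)"
```

```text
at [446.6  63.5 205.8] [ 1.7995e+02 -1.0000e-02  8.6970e+01] dp [-149.    89.3    0.8] roll -0.03 t 1.95 gap 94.1 F [1.  1.3 0.7]
```

Call:
carry_out(deltas=[{"dp": [-149,89.3,0],"roll": 0,"gripper": 1},{"dp": [-149,89.3,0],"roll": 0,"gripper": 1},{"dp": [-149,89.3,0],"roll": 0,"gripper": 1},{"dp": [-149,89.3,0],"roll": 0,"gripper": 1},{"dp": [-149,89.3,0],"roll": 0,"gripper": 1},{"dp": [-149,89.3,0],"roll": 0,"gripper": 1},{"dp": [-149,89.3,0],"roll": 0,"gripper": 1},{"dp": [-149,89.3,0],"roll": 0,"gripper": 1}])

```text
clock: 2.62
eef_pos: [527.1, -86.6, 205.5]
eef_rot: [-3.141, -0.0, 1.52]
wrist_force: [0.0, -0.2, -0.0]
finger_gap: 93.8
finger_force: 0.0
```

```bash
python3 - <<'E'
from h import *
s=read_state();im=viewer.camera('wrist');P=pose('wrist',s);cv2.imwrite('pics/w1.png',im[:,:,::-1])
for l,z in [('plate_center',12),('stand',125)]:
    for d in models.cut_out('wrist',l): print(l,round(d['p'],2),d['box'],rect(P,d['region'],z))
delta([528,-90,205],87)
E
```

```text
plate_center 0.63 [286.2, 44.2, 353.1, 189.1] ((526.0000610351562, -15.771190643310547), (92.2886962890625, 61.219181060791016), 85.57832336425781)
plate_center 0.57 [394.2, 275.7, 498.9, 386.9] ((636.1629638671875, -266.13018798828125), (70.59258270263672, 62.266944885253906), 85.49541473388672)
stand 0.9 [153.2, 0.0, 499.2, 98.0] ((536.4996337890625, 44.28221130371094), (54.353431701660156, 212.75498962402344), 87.13819885253906)
at [527.3 -86.6 205.8] [179.97   0.    87.12] dp [-3.3  0.9  0.8] roll 0.12 t 2.77 gap 94.0 F [ 0.4 -0.6  0.2]
```

View pics/w1.png

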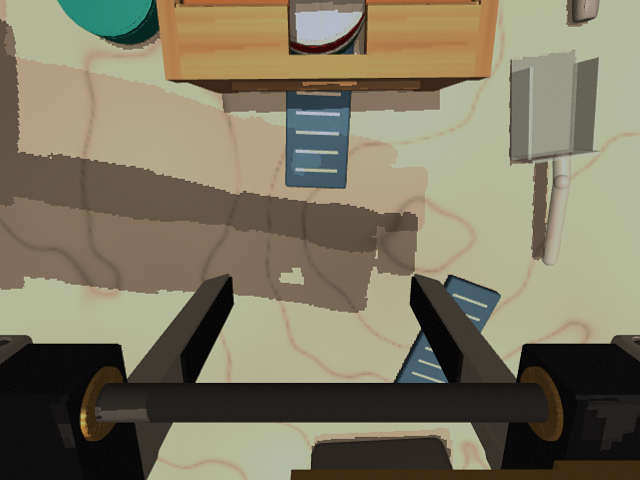

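```bash
python3 - <<'E'
from h import *
delta([525.5,-36,30],86)
delta([525.5,-36,2.5],86)
s=read_state();P=pose('wrist',s)
print('edge',unproj(P,[[166,80],[490,78],[325,79]],125), 'plate corners',unproj(P,[[287,187],[346,188],[287,95],[350,95]],12),'scoop',unproj(P,[[512,160],[550,265]],10))
E
```

```text
at [527.3 -86.6 205.8] [179.97   0.    87.12] dp [ 50.5  -4.5 175.8] roll 1.12 t 2.77 gap 94.0 F [ 0.4 -0.6  0.2]
at [527.3 -86.6 205.8] [179.97   0.    87.12] dp [ 50.5  -4.5 203.3] roll 1.12 t 2.77 gap 94.0 F [ 0.4 -0.6  0.2]
edge [[430.8772907   30.84157545]
 [642.27385621  21.59932352]
 [534.64052524  26.31626027]] plate corners [[493.22088461 -59.9302948 ]
 [552.99626805 -63.92636306]
 [499.85094965  27.30409638]
 [559.49601735  24.35193408]] scoop [[ 719.83496395  -44.4011888 ]
 [ 771.9096607  -159.2067845 ]]
```

Call:
carry_out(deltas=[{"dp": [20,-2,35],"roll": 1.4,"gripper": 1},{"dp": [40,-3,65],"roll": 1.4,"gripper": 1},{"dp": [50.5,-4,100],"roll": 1.4,"gripper": 1},{"dp": [50.5,-4,135],"roll": 1.4,"gripper": 1},{"dp": [50.5,-4,165],"roll": 1.4,"gripper": 1},{"dp": [50.5,-4,185],"roll": 1.4,"gripper": 1},{"dp": [50.5,-4,195],"roll": 1.4,"gripper": 1},{"dp": [50.5,-4,200],"roll": 1.4,"gripper": 1},{"dp": [50.5,-4,203],"roll": 1.4,"gripper": 1},{"dp": [50.5,-4,203],"roll": 1.4,"gripper": 1},{"dp": [50.5,-4,203],"roll": 1.4,"gripper": 1}])

```text
clock: 3.68
eef_pos: [526.8, -37.2, 3.6]
eef_rot: [3.14, 0.0, 1.494]
wrist_force: [0.5, 0.7, -0.1]
finger_gap: 94.0
finger_force: 0.0
```

```bash
python3 -c "
from h import *
delta([525.1,-36,2.5],85.7)"
```

```text
at [526.8 -37.2   3.6] [1.799e+02 1.000e-02 8.563e+01] dp [ 1.1 -1.8  1.1] roll -0.07 t 3.68 gap 94.0 F [ 0.5  0.7 -0.1]
```

Call:
carry_out(deltas=[{"dp": [1,-1.7,1],"roll": 0,"gripper": 0.4},{"dp": [1,-1.7,1],"roll": 0,"gripper": 0.4},{"dp": [1,-1.7,1],"roll": 0,"gripper": 0.4},{"dp": [1,-1.7,1],"roll": 0,"gripper": 0.2},{"dp": [1,-1.7,1],"roll": 0,"gripper": 0.0},{"dp": [1,-1.7,1],"roll": 0,"gripper": -0.2},{"dp": [1,-1.7,1],"roll": 0,"gripper": -0.2},{"dp": [1,-1.7,1],"roll": 0,"gripper": -0.2}], newtons=25)

```text
clock: 4.35
eef_pos: [524.6, -36.1, 1.6]
eef_rot: [3.141, 0.0, 1.494]
wrist_force: [-0.4, -0.1, 3.0]
finger_gap: 61.9
finger_force: 25.0
```

Call:
carry_out(deltas=[{"dp": [-2,0,0],"roll": 0,"gripper": -0.2},{"dp": [-5,0,0],"roll": 0,"gripper": -0.2},{"dp": [-8,0,0],"roll": 0,"gripper": -0.2},{"dp": [-11,0,0],"roll": 0,"gripper": -0.2},{"dp": [-14,0,0],"roll": 0,"gripper": -0.2},{"dp": [-17,0,0],"roll": 0,"gripper": -0.2},{"dp": [-20,0,0],"roll": 0,"gripper": -0.2},{"dp": [-23,0.5,0],"roll": 0,"gripper": -0.2},{"dp": [-26,0.5,0],"roll": 0,"gripper": -0.2},{"dp": [-29,0.5,0],"roll": 0,"gripper": -0.2},{"dp": [-32,0.5,0],"roll": 0,"gripper": -0.2},{"dp": [-35,0.5,0],"roll": 0,"gripper": -0.2}], newtons=30)

```text
clock: 5.35
eef_pos: [522.4, -70.9, 1.6]
eef_rot: [3.141, -0.001, 1.494]
wrist_force: [0.1, 8.4, 5.4]
finger_gap: 61.4
finger_force: 30.0
```

```bash
python3 - <<'E'
from h import *
s=read_state();im=viewer.camera('wrist');P=pose('wrist',s);cv2.imwrite('pics/w2.png',im[:,:,::-1])
delta([528,-90,205],87)
E
```

```text
at [522.4 -71.3   1.6] [ 1.7999e+02 -3.0000e-02  8.5600e+01] dp [ -18.1    7.1 -203.4] roll -1.4 t 5.4 gap 61.8 F [1.3 5.1 4.7]
```

View pics/w2.png

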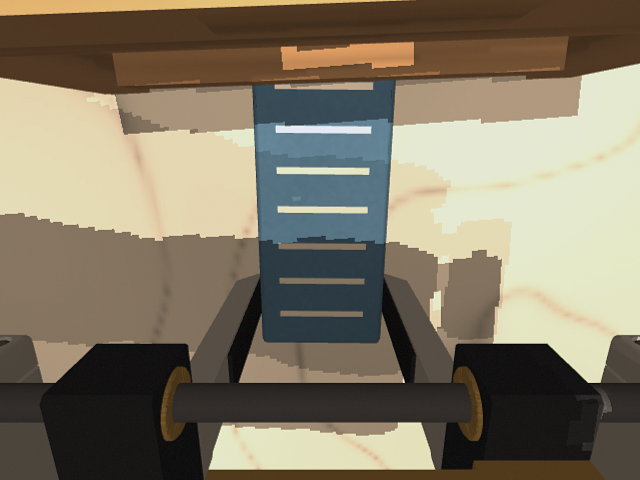

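Call:
carry_out(deltas=[{"dp": [-3,0,-0.3],"roll": 0,"gripper": -0.2},{"dp": [-6,0,-0.5],"roll": 0,"gripper": -0.2},{"dp": [-9,0,-0.5],"roll": 0,"gripper": -0.2},{"dp": [-12,0,-0.5],"roll": 0,"gripper": -0.2},{"dp": [-15,0.5,-0.5],"roll": 0,"gripper": -0.2},{"dp": [-18,0.5,-0.5],"roll": 0,"gripper": -0.2},{"dp": [-21,0.5,-0.5],"roll": 0,"gripper": -0.2},{"dp": [-24,0.5,-0.5],"roll": 0,"gripper": -0.2},{"dp": [-27,0.5,-0.5],"roll": 0,"gripper": -0.2},{"dp": [-30,1,-0.5],"roll": 0,"gripper": -0.2},{"dp": [-33,1,-0.5],"roll": 0,"gripper": -0.2},{"dp": [-36,1,-0.5],"roll": 0,"gripper": -0.2}])

```text
clock: 6.4
eef_pos: [520.6, -107.3, 1.9]
eef_rot: [-3.142, 0.0, 1.494]
wrist_force: [-0.2, 2.6, -1.7]
finger_gap: 61.3
finger_force: 30.0
```

Call:
carry_out(deltas=[{"dp": [-3,0,0],"roll": 0,"gripper": -0.2},{"dp": [-6,0,0],"roll": 0,"gripper": -0.2},{"dp": [-9,0,0],"roll": 0,"gripper": -0.2},{"dp": [-12,0,0],"roll": 0,"gripper": -0.2},{"dp": [-15,0.5,0],"roll": 0,"gripper": -0.2},{"dp": [-18,0.5,0],"roll": 0,"gripper": -0.2},{"dp": [-21,0.5,0],"roll": 0,"gripper": -0.2},{"dp": [-24,0.5,0],"roll": 0,"gripper": -0.2},{"dp": [-27,0.5,0],"roll": 0,"gripper": -0.2},{"dp": [-30,1,0],"roll": 0,"gripper": -0.2},{"dp": [-33,1,0],"roll": 0,"gripper": -0.2},{"dp": [-36,1,0],"roll": 0,"gripper": -0.2}])

```text
clock: 7.4
eef_pos: [518.8, -143.2, 2.0]
eef_rot: [3.142, -0.0, 1.494]
wrist_force: [-0.9, 0.4, -2.0]
finger_gap: 61.7
finger_force: 30.0
```

Call:
carry_out(deltas=[{"dp": [-5,0,0],"roll": 0,"gripper": -0.2},{"dp": [-10,0,0],"roll": 0,"gripper": -0.2},{"dp": [-15,0.5,0],"roll": 0,"gripper": -0.2},{"dp": [-20,0.5,0],"roll": 0,"gripper": -0.2},{"dp": [-25,0.5,0],"roll": 0,"gripper": -0.2},{"dp": [-30,1,0],"roll": 0,"gripper": -0.2},{"dp": [-35,1,0],"roll": 0,"gripper": -0.2},{"dp": [-38,1,0],"roll": 0,"gripper": -0.2},{"dp": [-40,1,0],"roll": 0,"gripper": -0.2},{"dp": [-40,1,0],"roll": 0,"gripper": -0.2}])

```text
clock: 8.23
eef_pos: [516.8, -183.3, 2.0]
eef_rot: [3.141, 0.0, 1.494]
wrist_force: [-0.6, -0.6, -1.3]
finger_gap: 61.7
finger_force: 30.0
```

```bash
python3 - <<'E'
from h import *
s=read_state();im=viewer.camera('wrist');P=pose('wrist',s)
im2=viewer.camera('scene')[150:310,260:490]
cv2.imwrite('pics/w3.png',np.hstack([cv2.resize(im,(400,300)),cv2.resize(im2,(400,300))])[:,:,::-1])
for d in models.cut_out('wrist','plate_center'): print(round(d['p'],2),d['box'],rect(P,d['region'],12))
delta([528,-90,205],87)
E
```

```text
0.68 [552.2, 240.3, 637.5, 383.6] ((660.6630249023438, -205.2139892578125), (73.67188262939453, 41.72227478027344), 66.22084045410156)
0.56 [248.6, 0.0, 399.0, 344.2] ((520.497314453125, -130.12286376953125), (157.8740692138672, 61.81235885620117), 84.95528411865234)
at [ 516.8 -182.8    2. ] [180.     0.    85.63] dp [  93.4    4.1 -203. ] roll -1.37 t 8.38 gap 61.8 F [-0.4  0.1 -2.7]
```

View pics/w3.png

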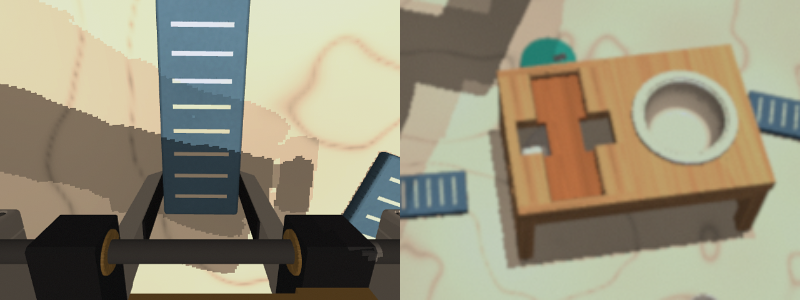

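Call:
carry_out(deltas=[{"dp": [0,0,0],"roll": 0,"gripper": 0.5},{"dp": [0,0,0],"roll": 0,"gripper": 1},{"dp": [0,0,0],"roll": 0,"gripper": 1},{"dp": [0,0,0],"roll": 0,"gripper": 1},{"dp": [0,0,-20],"roll": 0,"gripper": 1},{"dp": [0,0,-60],"roll": 0,"gripper": 1},{"dp": [0,0,-100],"roll": 0,"gripper": 1},{"dp": [0,0,-140],"roll": 0,"gripper": 1},{"dp": [0,0,-180],"roll": 0,"gripper": 1},{"dp": [35,0,-203],"roll": 0,"gripper": 1},{"dp": [75,0,-203],"roll": 0,"gripper": 1},{"dp": [115,0,-203],"roll": 0,"gripper": 1}])

```text
clock: 9.38
eef_pos: [525.9, -67.3, 206.8]
eef_rot: [3.138, 0.0, 1.493]
wrist_force: [0.8, 0.0, -0.5]
finger_gap: 93.8
finger_force: 0.0
```

Call:
carry_out(deltas=[{"dp": [40,0,0],"roll": 0,"gripper": 1},{"dp": [80,0,0],"roll": 0,"gripper": 1},{"dp": [110,0,0],"roll": 0,"gripper": 1},{"dp": [115,0,0],"roll": 0,"gripper": 1},{"dp": [115,0,0],"roll": 0,"gripper": 1},{"dp": [115,0,0],"roll": 0,"gripper": 1}])

```text
clock: 9.88
eef_pos: [534.3, 46.1, 204.9]
eef_rot: [-3.142, 0.0, 1.495]
wrist_force: [0.3, -0.2, 0.0]
finger_gap: 94.2
finger_force: 0.0
```

```bash
python3 - <<'E'
from h import *
s=read_state();im=viewer.camera('wrist');P=pose('wrist',s);cv2.imwrite('pics/w4.png',im[:,:,::-1])
pickle.dump((s['eef_pos'],P),open('P4.pkl','wb'))
for l,z in [('plate_center',12),('stand',125),('lower_tin_center',33),('upper_tin_center',66),('pocket',115)]:
    for d in models.cut_out('wrist',l): print(l,round(d['p'],2),d['box'],rect(P,d['region'],z))
delta([528,-90,205],87)
E
```

```text
plate_center 0.97 [397.5, 374.7, 468.2, 471.6] ((649.9527587890625, -268.5584716796875), (97.64796447753906, 69.2293701171875), 67.50634765625)
plate_center 0.9 [294.7, 275.4, 350.6, 383.8] ((524.0989379882812, -93.5174560546875), (136.19894409179688, 61.239097595214844), 85.32295989990234)
stand 0.81 [146.0, 0.2, 490.3, 274.1] ((540.1692504882812, 115.99315643310547), (180.102294921875, 214.18641662597656), 86.837646484375)
upper_tin_center 0.95 [76.4, 103.9, 173.6, 194.3] ((372.22296142578125, 123.80397033691406), (76.3857650756836, 75.81584167480469), 88.0079345703125)
upper_tin_center 0.86 [287.4, 115.7, 355.0, 223.8] ((536.668212890625, 62.03999328613281), (24.157594680786133, 56.68373489379883), 85.69200897216797)
pocket 0.65 [149.9, 1.2, 492.7, 275.4] ((539.9274291992188, 115.96519470214844), (187.81016540527344, 221.4569091796875), 87.26255798339844)
pocket 0.52 [550.6, 1.2, 574.8, 162.3] ((702.9227294921875, 143.00283813476562), (16.873737335205078, 105.38054656982422), 4.953362941741943)
at [534.4  45.6 205. ] [180.     0.    85.55] dp [-135.7    4.2   -0. ] roll -1.45 t 10.18 gap 93.8 F [ 0.3 -0.4 -0.4]
```

View pics/w4.png

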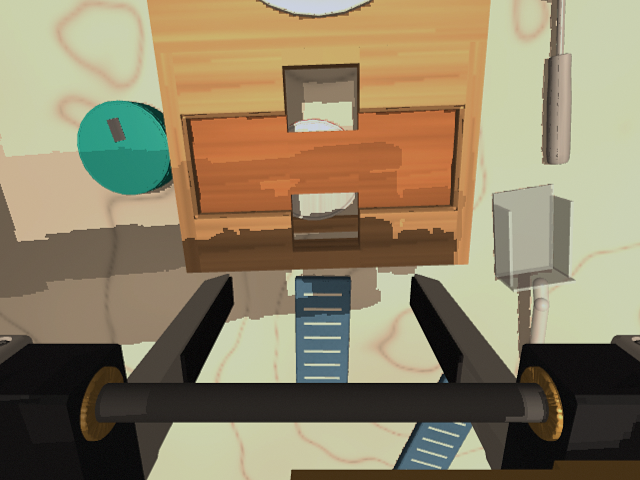

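```bash
python3 - <<'E'
from h import *
im=cv2.imread('pics/w4.png')
cv2.imwrite('pics/w4z.png',cv2.resize(im[90:285,165:485],(800,488),interpolation=cv2.INTER_CUBIC))
E
```

```text
(no output)
```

View pics/w4z.png

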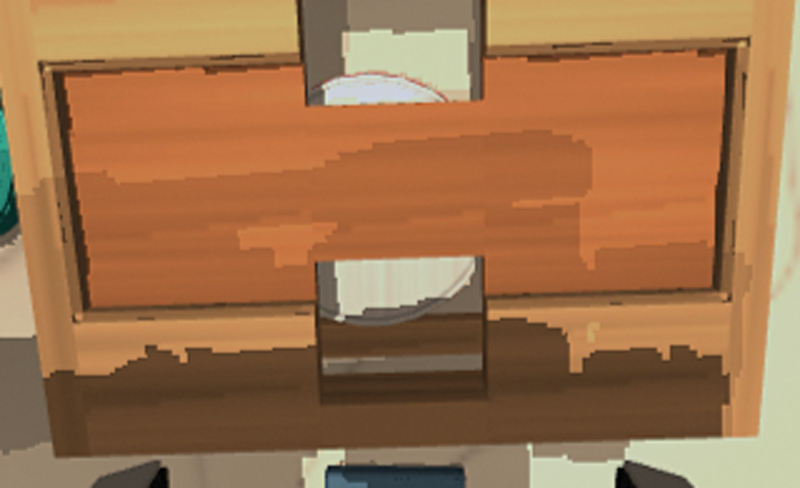

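```bash
python3 - <<'E'
from h import *
p,P=pickle.load(open('P4.pkl','rb'))
o=lambda a: np.array(a)/2.5+[165,90]
for n,a,z in [('outer',[(40,64),(748,40),(730,298),(75,320)],125),('board',[(55,456),(757,436)],125),('notch',[(319,403),(486,399),(485,44),(301,58)],125),('plate end',[(327,467),(465,467)],12)]:
    q=unproj(P,o(a),z); print(n,q.round(1).tolist(),q.mean(0).round(1)); 
    if len(q)==4:print([round(float(np.linalg.norm(q[i]-q[i-1])),1) for i in range(4)], [round(float(np.degrees(np.arctan2(*(q[j]-q[i])[::-1]))),2) for i,j in [(0,1),(3,2),(3,0),(2,1)]])
E
```

```text
outer [[446.9, 143.3], [635.4, 135.2], [632.6, 65.3], [444.2, 73.0]] [539.7 104.2]
[70.3, 188.6, 69.9, 188.6] [-2.46, -2.34, 87.77, 87.74]
board [[430.9, 31.7], [641.9, 22.3]] [536.4  27. ]
notch [[512.0, 42.5], [561.4, 40.1], [565.7, 139.4], [516.6, 139.6]] [538.9  90.4]
[97.1, 49.5, 99.4, 49.1] [-2.87, -0.18, -92.73, -92.48]
plate end [[500.5, -24.5], [560.4, -29.0]] [530.4 -26.7]
```

Call:
carry_out(deltas=[{"dp": [-40,0,0],"roll": 0,"gripper": 1},{"dp": [-80,0,0],"roll": 0,"gripper": 1},{"dp": [-120,0,0],"roll": 0,"gripper": 1},{"dp": [-150,0,25],"roll": 0,"gripper": 1},{"dp": [-166,0.4,55],"roll": 0,"gripper": 1},{"dp": [-166,0.4,90],"roll": 0,"gripper": 1},{"dp": [-166,0.4,125],"roll": 0,"gripper": 1},{"dp": [-166,0.4,155],"roll": 0,"gripper": 1},{"dp": [-166,0.4,180],"roll": 0,"gripper": 1},{"dp": [-166,0.4,195],"roll": 0,"gripper": 1},{"dp": [-166,0.4,202],"roll": 0,"gripper": 1},{"dp": [-166,0.4,202],"roll": 0,"gripper": 1}])

```text
clock: 11.18
eef_pos: [521.6, -119.3, 2.0]
eef_rot: [-3.14, -0.0, 1.494]
wrist_force: [0.5, -0.1, -0.3]
finger_gap: 93.9
finger_force: 0.0
```

```bash
python3 - <<'E'
from h import *
s=read_state();im=viewer.camera('wrist');P=pose('wrist',s);cv2.imwrite('pics/w5.png',im[:,:,::-1])
for d in models.cut_out('wrist','plate_center'):
    print(round(d['p'],2),d['box'],rect(P,d['region'],12)); b=d['box']
    print(unproj(P,[[(b[0]+b[2])/2,b[1]]],12),unproj(P,[[(b[0]+b[2])/2,b[3]]],12))
delta([522,-120,2],85.6)
E
```

```text
0.72 [256.4, 108.4, 396.7, 441.4] ((523.189697265625, -99.10116577148438), (140.12167358398438, 61.5811767578125), 84.88806915283203)
[[529.96254982 -29.06503791]] [[ 516.97922096 -208.64118562]]
at [ 522.5 -119.4    3.8] [1.7994e+02 1.0000e-02 8.5610e+01] dp [-0.6 -0.5  1.8] roll 0.01 t 11.28 gap 94.0 F [ 0.4 -0.1 -0.1]
```

Call:
carry_out(deltas=[{"dp": [0.3,0,0.5],"roll": 0,"gripper": 0.4},{"dp": [0.3,0,0.5],"roll": 0,"gripper": 0.4},{"dp": [0.3,0,0.5],"roll": 0,"gripper": 0.4},{"dp": [0.3,0,0.5],"roll": 0,"gripper": 0.2},{"dp": [0.3,0,0.5],"roll": 0,"gripper": 0},{"dp": [0.3,0,0.5],"roll": 0,"gripper": -0.2},{"dp": [0.3,0,0.5],"roll": 0,"gripper": -0.2},{"dp": [0.3,0,0.5],"roll": 0,"gripper": -0.2},{"dp": [0.3,0,-1],"roll": 0,"gripper": -0.2},{"dp": [0.3,0,-5],"roll": 0,"gripper": -0.2},{"dp": [0.3,0,-15],"roll": 0,"gripper": -0.2},{"dp": [0.3,0,-30],"roll": 0,"gripper": -0.2}], newtons=40)

```text
clock: 12.28
eef_pos: [521.4, -118.6, 32.8]
eef_rot: [-3.139, -0.0, 1.494]
wrist_force: [-0.1, 0.1, -1.5]
finger_gap: 61.3
finger_force: 40.0
```

```bash
python3 - <<'E'
from h import *
delta([539.7,104.2,200],-2.4)
E
```

```text
at [ 521.4 -118.6   32.8] [-1.7987e+02 -3.0000e-02  8.5620e+01] dp [ 223.6    0.9 -167.1] roll 88.02 t 12.28 gap 61.3 F [-0.1  0.1 -1.5]
```

Call:
carry_out(deltas=[{"dp": [0,0,-20],"roll": 0,"gripper": -0.2},{"dp": [0,0,-45],"roll": 0,"gripper": -0.2},{"dp": [0,0,-75],"roll": 0,"gripper": -0.2},{"dp": [0,0,-105],"roll": 0,"gripper": -0.2},{"dp": [0,0,-135],"roll": 5,"gripper": -0.2},{"dp": [0,0,-155],"roll": 11,"gripper": -0.2},{"dp": [10,0,-167],"roll": 17,"gripper": -0.2},{"dp": [25,0,-167],"roll": 23,"gripper": -0.2},{"dp": [45,0,-167],"roll": 29,"gripper": -0.2},{"dp": [65,0,-167],"roll": 35,"gripper": -0.2},{"dp": [85,0,-167],"roll": 41,"gripper": -0.2},{"dp": [105,0,-167],"roll": 47,"gripper": -0.2}])

```text
clock: 13.28
eef_pos: [529.9, -13.2, 200.7]
eef_rot: [3.141, -0.0, 0.669]
wrist_force: [-0.6, 0.3, -2.2]
finger_gap: 61.2
finger_force: 40.0
```

```bash
python3 - <<'E'
from h import *
delta([539.7,104.2,200],-2.4)
E
```

```text
at [529.9 -13.2 200.7] [ 1.7999e+02 -1.0000e-02  3.8320e+01] dp [ 80.5 -86.    0.7] roll 40.72 t 13.28 gap 61.2 F [-0.6  0.3 -2.2]
```

Call:
carry_out(deltas=[{"dp": [12,-13,0],"roll": 6,"gripper": -0.2},{"dp": [25,-27,0],"roll": 12,"gripper": -0.2},{"dp": [38,-41,0],"roll": 18,"gripper": -0.2},{"dp": [51,-54,0],"roll": 24,"gripper": -0.2},{"dp": [62,-66,0],"roll": 30,"gripper": -0.2},{"dp": [72,-77,0],"roll": 35,"gripper": -0.2},{"dp": [78,-83,0],"roll": 39,"gripper": -0.2},{"dp": [80.5,-86,0],"roll": 40.7,"gripper": -0.2},{"dp": [80.5,-86,0],"roll": 40.7,"gripper": -0.2},{"dp": [80.5,-86,0],"roll": 40.7,"gripper": -0.2}])

```text
clock: 14.12
eef_pos: [539.2, 103.3, 200.4]
eef_rot: [3.142, -0.0, -0.035]
wrist_force: [0.4, 0.3, -2.0]
finger_gap: 61.4
finger_force: 40.0
```

```bash
python3 - <<'E'
from h import *
delta([539.7,104.2,145],-2.4)
E
```

```text
at [539.2 103.3 200.4] [ 1.80e+02 -1.00e-02 -1.98e+00] dp [ 0.5 -0.9 55.4] roll 0.42 t 14.12 gap 61.4 F [ 0.4  0.3 -2. ]
```

Call:
carry_out(deltas=[{"dp": [0.5,-0.9,15],"roll": 0.4,"gripper": -0.2},{"dp": [0.5,-0.9,30],"roll": 0.4,"gripper": -0.2},{"dp": [0.5,-0.9,45],"roll": 0.4,"gripper": -0.2},{"dp": [0.5,-0.9,54],"roll": 0.4,"gripper": -0.2},{"dp": [0.5,-0.9,58],"roll": 0.4,"gripper": -0.2},{"dp": [0.5,-0.9,58],"roll": 0.4,"gripper": -0.2}])

```text
clock: 14.62
eef_pos: [539.6, 103.9, 141.5]
eef_rot: [3.141, 0.001, -0.043]
wrist_force: [-0.7, 0.1, -2.9]
finger_gap: 61.5
finger_force: 40.0
```

```bash
python3 - <<'E'
from h import *
delta([539.7,104.2,142],-2.4)
s=read_state();im=viewer.camera('wrist');P=pose('wrist',s);cv2.imwrite('pics/w6.png',im[:,:,::-1])
pickle.dump((s['eef_pos'],P),open('P6.pkl','wb'))
z=s['eef_pos'][2]-2
for d in models.cut_out('wrist','plate_center')[:2]: print(d['p'],d['box'],rect(P,d['region'],z+12))
a=np.radians(-2.4); A=np.array([[np.cos(a),-np.sin(a)],[np.sin(a),np.cos(a)]])
for c,h,zz in [((539.7,104.2),(95,36),125),(s['eef_pos'][:2],(90,31),z+12)]:
    q=np.array([[x,y] for x,y in [(-1,-1),(1,-1),(1,1),(-1,1)]])*h@A.T+c
    uv=proj(P,np.c_[q,np.full(4,zz)]); print(uv.round(1).tolist())
    im=im.copy(); cv2.polylines(im,[uv.round().astype(int)],True,(255,255,0) if zz==125 else (255,0,255),1)
cv2.imwrite('pics/w6o.png',im[:,:,::-1])
E
```

```text
at [539.6 103.9 141.5] [ 1.7999e+02  6.0000e-02 -2.4600e+00] dp [ 0.  -0.3 -0.5] roll -0.06 t 14.62 gap 61.5 F [-0.7  0.1 -2.9]
0.73 [253.8, 108.8, 392.2, 438.4] ((558.7667236328125, 102.82763671875), (61.1369514465332, 138.98150634765625), 87.32671356201172)
[[376.7, 413.5], [392.8, 99.9], [248.4, 99.9], [265.0, 413.6]]
[[375.6, 441.0], [392.8, 107.8], [249.7, 107.9], [267.1, 441.0]]
```

View pics/w6o.png

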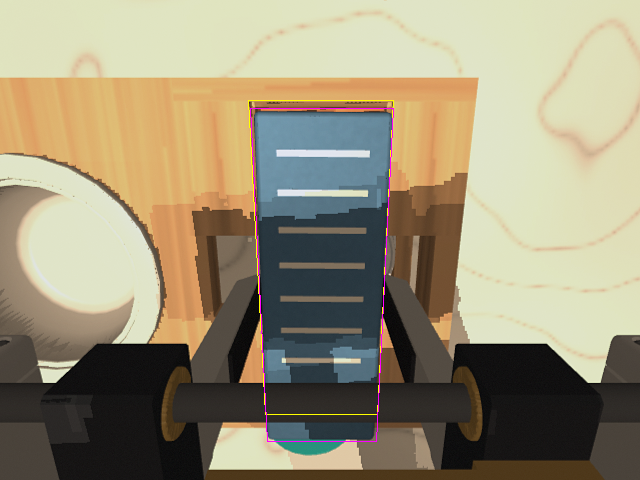

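```bash
python3 - <<'E'
from h import *
im=cv2.imread('pics/w6.png')
a=cv2.resize(im[92:132,235:405],(800,188),interpolation=cv2.INTER_CUBIC)
b=cv2.resize(im[400:450,235:405],(800,235),interpolation=cv2.INTER_CUBIC)
cv2.imwrite('pics/w6z.png',np.vstack([a,b]))
E
```

```text
(no output)
```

View pics/w6z.png

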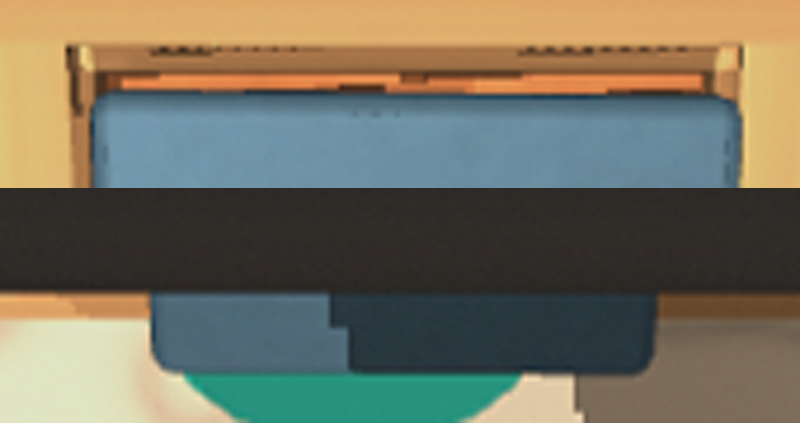

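```bash
python3 - <<'E'
from h import *
p,P=pickle.load(open('P6.pkl','rb'));print(p)
z=p[2]+10
print('plate',unproj(P,[[254.3,116],[392.5,116],[323.4,112],[321,439.1],[267.2,430],[374.4,430]],z).round(1).tolist())
print('pocket',unproj(P,[[249.9,104],[392.7,104],[321.3,101.6]],125).round(1).tolist())
E
```

```text
[539.64112961 103.87755694 141.54748307]
plate [[627.4, 129.4], [624.9, 69.2], [627.8, 99.2], [451.1, 107.8], [458.8, 137.9], [456.2, 77.4]]
pocket [[634.2, 135.6], [631.2, 64.3], [633.8, 99.9]]
```

Call:
carry_out(deltas=[{"dp": [0,-0.4,2],"roll": -0.3,"gripper": -0.2},{"dp": [0,-0.4,5],"roll": -0.3,"gripper": -0.2},{"dp": [0,-0.4,8],"roll": -0.3,"gripper": -0.2},{"dp": [0,-0.4,10],"roll": -0.3,"gripper": -0.2},{"dp": [0,-0.4,12],"roll": -0.3,"gripper": -0.2},{"dp": [0,-0.4,14],"roll": -0.3,"gripper": -0.2},{"dp": [0,-0.4,16],"roll": -0.3,"gripper": -0.2},{"dp": [0,-0.4,18],"roll": -0.3,"gripper": -0.2},{"dp": [0,-0.4,19.5],"roll": -0.3,"gripper": -0.2},{"dp": [0,-0.4,20.5],"roll": -0.3,"gripper": -0.2},{"dp": [0,-0.4,21],"roll": -0.3,"gripper": -0.2},{"dp": [0,-0.4,21],"roll": -0.3,"gripper": -0.2}])

```text
clock: 15.72
eef_pos: [539.9, 104.6, 120.9]
eef_rot: [3.142, 0.0, -0.038]
wrist_force: [-0.3, 0.7, -1.5]
finger_gap: 61.2
finger_force: 40.0
```

No contact force yet and it is entering the pocket; going on slowly.

Call:
carry_out(deltas=[{"dp": [0,0,0.8],"roll": 0,"gripper": -0.2},{"dp": [0,0,1.6],"roll": 0,"gripper": -0.2},{"dp": [0,0,2.4],"roll": 0,"gripper": -0.2},{"dp": [0,0,3],"roll": 0,"gripper": -0.2},{"dp": [0,0,3],"roll": 0,"gripper": -0.2}])

```text
clock: 16.13
eef_pos: [539.8, 104.6, 117.8]
eef_rot: [3.142, 0.0, -0.038]
wrist_force: [0.2, -0.6, -2.7]
finger_gap: 61.5
finger_force: 40.0
```

Call:
carry_out(deltas=[{"dp": [0,0,0.5],"roll": 0,"gripper": -0.2},{"dp": [0,0,0.8],"roll": 0,"gripper": -0.2},{"dp": [0,0,0.8],"roll": 0,"gripper": -0.2}])

```text
clock: 16.38
eef_pos: [539.9, 104.6, 117.7]
eef_rot: [-3.142, -0.0, -0.038]
wrist_force: [-3.8, -0.1, 5.3]
finger_gap: 61.6
finger_force: 40.0
```

Call:
carry_out(deltas=[{"dp": [0,0,0],"roll": 0,"gripper": 0.36},{"dp": [0,0,0],"roll": 0,"gripper": 0.4},{"dp": [0,0,0],"roll": 0,"gripper": 0.48},{"dp": [0,0,0],"roll": 0,"gripper": 0.5},{"dp": [0,0,0],"roll": 0,"gripper": 0.5},{"dp": [0,0,-5],"roll": 0,"gripper": 0.5},{"dp": [0,0,-15],"roll": 0,"gripper": 0.5},{"dp": [0,0,-30],"roll": 0,"gripper": 0.5},{"dp": [0,0,-55],"roll": 0,"gripper": 0.5},{"dp": [0,0,-80],"roll": 0,"gripper": 0.5},{"dp": [0,0,-100],"roll": 0,"gripper": 0.5},{"dp": [0,0,-100],"roll": 0,"gripper": 0.5}], newtons=10)

```text
clock: 17.38
eef_pos: [541.3, 104.8, 222.4]
eef_rot: [-3.14, -0.007, -0.038]
wrist_force: [0.5, 0.2, 0.3]
finger_gap: 70.5
finger_force: 0.0
```

```bash
python3 - <<'E'
from h import *
delta([539.7,104.2,142],-2.4)
s=read_state();im=viewer.camera('wrist');P=pose('wrist',s)
for d in models.cut_out('wrist','plate_center')[:2]: print(d['p'],d['box'],rect(P,d['region'],127))
b=viewer.camera('scene')[160:310,290:490]
cv2.imwrite('pics/w7.png',np.hstack([cv2.resize(im[:,120:520],(400,480)),cv2.resize(b,(400,480))])[:,:,::-1])
E
```

```text
at [541.3 104.8 222.4] [-179.93   -0.41   -2.17] dp [-2.1  0.8 80.4] roll 0.23 t 17.38 gap 70.5 F [0.5 0.2 0.3]
0.71 [591.6, 9.1, 637.2, 98.9] ((660.2368774414062, -99.60382843017578), (58.39827346801758, 32.84403610229492), 11.188619613647461)
0.7 [280.3, 118.6, 366.7, 342.4] ((539.0503540039062, 104.53636932373047), (62.93387222290039, 180.29400634765625), 87.5261459350586)
```

View pics/w7.png

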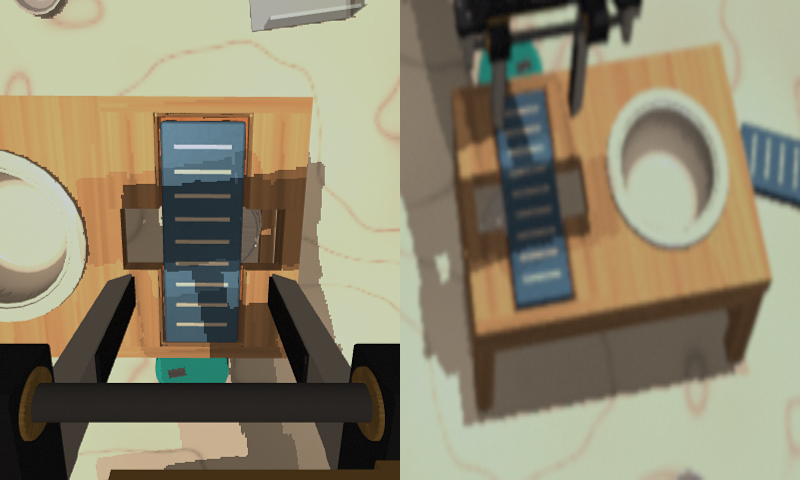

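```bash
python3 - <<'E'
from h import *
p,P=pickle.load(open('P4.pkl','rb'))
for z in (33,66,78): 
    q=unproj(P,np.array([(380,72),(380,325)])/2.5+[165,90],z); print(z,q.round(1).tolist(),np.linalg.norm(q[0]-q[1]).round(1))
E
```

```text
33 [[536.5, 136.6], [529.1, 42.3]] 94.5
66 [[536.8, 135.8], [530.1, 50.4]] 85.6
78 [[536.9, 135.5], [530.4, 53.4]] 82.4
```

```bash
python3 -c "
from h import *
print(manip.sign_off())"
```

```text
the job is handed in; nothing more can be done
None
```

The plate is out from under the tins and lies flat and square in the pocket, the tins are still stacked under the stand, the gripper is open and clear, and the job was handed in at about 17.5 s of the 54 s (no verdict came back).

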